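# Empty the garlic pan and take its contact-thermometer reading

## Task

The cooled-down pan on the cork mat should be checked before it is washed: lift it, tip all three garlic bulbs out of it into the white bowl without touching them with the fingers, set it back flat on the middle of the cork mat and let go. Then draw the white contact thermometer up out of its stand and hold it upright with its copper tip on the red spot in the middle of the pan, pressing lightly so that the sprung tip is pushed about halfway in, neither barely touching nor bottomed. Finish while still holding it there steadily in the gripper; leave the bowl and everything else where it stands.

Things in the scene. Friction and masses are not known exactly. Their poses are not given: they have to be found in the camera images.
- pan: Round black pan on the cork mat, about 0.4 kg: 180 mm wide inside, floor 5 mm thick, rim 30 mm high, 3 mm thick, but missing over 108 deg (145 mm) at -y: the pouring lip. Origin: underside centre. Handle along -x: grip bar 22 mm wide (y), 18 high, 114 to 218 mm from the centre, middle 47 mm above the underside. At the start the handle points left and toward the robot, the lip right and toward it
- pan_grip (a point): Point in the pan's handle, 135 mm from its centre, where to grip it; axes as the pan's. A firm grip (100 N) keeps the pan from sagging. Bulbs in the pan start to slide or roll at 25 to 40 deg of tilt
- pan_lip (a point): Middle of the pan's pouring lip, 93 mm from the centre along the pan's -y, on the floor's upper face
- pan_spot (a point): Centre of the red spot, 20 mm across, on the upper face of the pan's floor, 5 mm above its underside; axes as the pan's
- garlic_a: Loose garlic bulb in the pan, about 60 x 57 x 58 mm, 0.04 kg; origin at its underside (root end), turning with the bulb
- garlic_b: Loose garlic bulb in the pan, about 60 x 57 x 58 mm, 0.04 kg; origin at its underside (root end), turning with the bulb
- garlic_c: Loose garlic bulb in the pan, about 60 x 57 x 58 mm, 0.04 kg; origin at its underside (root end), turning with the bulb
- garlic_a_mid (a point): Middle of garlic_a, 27 mm above its root end
- garlic_b_mid (a point): Middle of garlic_b, 27 mm above its root end
- garlic_c_mid (a point): Middle of garlic_c, 27 mm above its root end
- bowl: White bowl right of the pan, loose, 0.65 kg, standing on the worktop; rim diameter 200 mm, foot 90 mm, 75 mm high, inside floor 6 mm up. Origin: centre of its underside. A tall fridge stands at the left end of the worktop (y over 0.41, x over 0.39), and wall cupboards hang over the worktop's back (x over 0.65) from 0.45 m up
- trivet: Fixed round cork mat, 200 mm across, 10 mm thick, under the pan and showing round it. Origin: centre of its underside
- stand: Fixed weighted metal stand right of the bowl, base 84 mm across, with an upright tube 31 mm outside and 15 mm inside whose rim is 88 mm above the worktop; the thermometer's shaft hangs in it. Origin: centre of its underside
- probe: White contact thermometer, 0.1 kg, upright in the stand. Handle 24 mm (x) by 26 mm (y), 100 mm long, its top 160 mm above the origin and 192 mm above the worktop at the start; display on its -x face. Below it a 7 mm steel shaft 56 mm long ends at the origin, then the sprung tip 13 mm farther. z runs up along it. Raise it 75 mm to clear the stand
- probe_grip (a point): Point on the probe's axis inside the handle, 122 mm above its origin: a good height to grip (38 mm below the handle's top)
- probe_end (a point): Centre of the lower face of the 8 mm copper contact tip, 13 mm below the probe's origin while the tip is out (it moves with the tip)
- probe_tip (a joint): How far the sprung copper tip is pushed into the probe, m: 0 fully out, 0.010 bottomed. Spring 250 N/m with 0.5 N preload, so halfway in is about 1.8 N
- mug: Purple mug standing farther back, 86 x 123 x 101 mm, not to be disturbed; origin at its underside
- jam_jar: Jam jar standing farther back, 68 mm across, 84 mm high, not to be disturbed
- salt_shaker: Salt shaker standing farther back, 44 mm across, 90 mm high, not to be disturbed
- egg_timer: Red and white egg timer, 64 mm across, 46 mm high, back right, not to be disturbed
- lemon: Lemon, 71 x 53 x 51 mm, on the worktop at the right beside the stand, not to be disturbed
Mind the look-alikes: they are no part of the job. What is shaped like the garlic_c but blue is not meant.

How it is judged:
By the outcome, as a careful person would: the job done as asked, in the order asked, and still so for the second after the job is handed in, while the arm keeps its last pose, push and grip.
It also fails if it takes over 72 s, if anything falls off the work surface, if the arm or the gripper's body presses on something with over 40 N, if the wrist force passes 120 N, or if a joint passes its speed limit or range.

## Robot

A 6-joint arm with a two-finger parallel gripper is mounted at the origin on a cart in front of the work surface, level with it; the furniture and walls round the work are solid. World frame = base frame: x ahead of the robot, y to its left, z up, the work surface at z = 0. Lengths are in mm, angles in degrees, forces in N, time in s.
With the tool pointing down it reaches from about 375 to 975 mm from the base axis. Payload 3.8 kg.
Tool frame: the origin (TCP) lies at the very end of the fingers, on their centre line; the grasp point (between the pads) lies arm.grasp_offset behind it (arm.grasp_offset is the distance from the TCP to the grasp point, in mm); z points along the fingers, y is the line along which they close (so a half turn about z gives the same grasp; the last joint's range is limited). The gripper opens to 85 mm and grips with 20 to 120 N. Pads are 22 mm wide; open, the fingers measure 114 mm over their backs; the gripper's body (76 mm by 85 mm) begins 54 mm behind the grasp point. The pads swing forward as they close: fully open they stand 13 mm farther back than shut.
Start: joints at [-72.13, 15.12, 91.902, -0, 72.978, -2.114], TCP at [230.689, -634.35, 231.28] pointing down, gripper open.
Joint ranges: [-150.88, 150.88], [-54.13, 125.18], [17.81, 147.31], [-75.09, 255.09], [0, 152.58], [-146.25, 146.25]. Speed limits (degrees/s): [147.25, 147.25, 180, 180, 180, 180].

## Interface

Orientations are given as [roll, pitch, yaw] about the fixed x, y, z axes, in that order (R = Rz(yaw) Ry(pitch) Rx(roll)).
In Python, from rig import arm gives the robot as it stands.
- The arm moves only by the tool carry_out, never from a script. Its argument "deltas" is a list of rows, each a list of 6 numbers: the shift along the tool's x, y, z in mm, then the turn, a rotation vector about the tool's x, y, z in degrees. A call has 1 to 5 rows; each row is the pose to reach, as a shift and turn from the pose commanded when the call began, along the tool's axes at that moment; what a row does not reach only later rows make up. A row lasts 1/8 s, in which the tool goes at most 62.5 mm and 10.7 degrees, less where a joint would pass 70% of its speed; a pose out of reach is approached as far as the arm can. A call with a gripper value outside its range is refused whole. "fingers" is the opening, from -1 (shut) to 1 (fully open), set as the call begins (left out, the last holds). The fingers move at their own pace and stop on an object; "squeeze" is the grip in N (left out, the last holds). Time passes only in rows, so rows that repeat a pose let the fingers close. It gives the time, the measured TCP pose, the force, the opening and the grip force at its end, in the units of the state.
- arm.state(): the state, without advancing time (a new reading comes with each control period).
- arm.grab_frame(name): name is "scene" or "top"; returns a dict with "pixels" (480x640x3 uint8, red, green, blue), "fov_y" (degrees; the focal length in pixels is half the picture's height over the tangent of half this angle, whatever the lens; pixels are square), "cx", "cy" (the principal point, pixels), "dist" ([k1, k2, p1, p2, k3] as OpenCV has them; the pictures are not rectified), "eye" and "attitude" of the camera in the world. Camera axes: x right, y down, z forward; pixel columns grow to the right and rows downward; lengths in mm; the calibration is good to about 2 mm. A picture is of the moment at which its call begins. There is no depth.
- arm.finish_job(): hands the job in; it is judged then, once.
The state is a dict: "clock": time; "q": joint angles; "dq": joint speeds; "effort": joint torques, N m; "ee_pos": TCP position; "orientation": TCP orientation; "force": force on the tool from outside, world axes, zero at the start; "moment": the same for the moment, N m; "width": finger opening in mm; "finger_force": force on a finger pad.
Only numpy, scipy, OpenCV 4.12 (cv2) and the standard library are available. Lean on these libraries where they do the work, as an engineer would, in place of code of your own. Each camera call takes 0.05 s, during which the arm holds its last target. There are 200 camera calls.

## Working session

There is one attempt and no reset: what is moved stays moved. The work goes in short steps, Python scripts to look and compute and a tool call to move; the robot and the scene stay as the last step left them, time stands still between calls to the robot, and variables do not carry over. Pictures are saved under pics/ and viewed, at most 11 in all, crops included, and the job is handed in when it is done.

Besides the shell and the picture viewer there is one more tool, called as a command line: name --pt "numbers of a row" for each row, then --argument value for the rest. carry_out: Moves the arm, as the interface text tells. Its arguments: {"type":"object","properties":{"deltas":{"type":"array"},"fingers":{"type":"number"},"squeeze":{"type":"number"}},"required":["deltas"]}

```bash
ls; mkdir -p pics
cat > h.py <<'E'
import numpy as np, cv2
from rig import arm
from scipy.spatial.transform import Rotation as R
def grab(n,save=None):
    f=arm.grab_frame(n)
    if save: cv2.imwrite('pics/'+save+'.png',f['pixels'][:,:,::-1])
    return f
def K(f):
    F=240/np.tan(np.radians(f['fov_y'])/2)
    return np.array([[F,0,f['cx']],[0,F,f['cy']],[0,0,1.]])
def rot(f):
    a=np.array(f['attitude'],float)
    return a if a.shape==(3,3) else R.from_euler('xyz',a,degrees=True).as_matrix()
def ray(f,uv):
    p=cv2.undistortPoints(np.array(uv,float).reshape(-1,1,2),K(f),np.array(f['dist'],float)).reshape(-1,2)
    return np.c_[p,np.ones(len(p))]@rot(f).T
def onz(f,uv,z):
    d=ray(f,uv); e=np.array(f['eye'],float)
    return e+d*((z-e[2])/d[:,2])[:,None]
def proj(f,P):
    P=np.array(P,float).reshape(-1,3); c=(P-np.array(f['eye']))@rot(f)
    return cv2.projectPoints(c,np.zeros(3),np.zeros(3),K(f),np.array(f['dist'],float))[0].reshape(-1,2)
E
python3 - <<'E'
from h import *
for n in('scene','top'):
    f=grab(n,n); print({k:v for k,v in f.items() if k!='pixels'})
print(arm.state(),arm.grasp_offset)
E
```

```text
pics
{'fov_y': 43.28302694405432, 'cx': 314.16929906552843, 'cy': 244.7613700175648, 'dist': array([0.00533948, 0.        , 0.        , 0.        , 0.        ]), 'eye': array([-137.09920396, 1056.0565206 ,  778.63614863]), 'attitude': array([-115.36497241,   -1.40227641, -147.3136896 ])}
{'fov_y': 52.29959252161913, 'cx': 320.688924211952, 'cy': 244.38614668608085, 'dist': array([0.01491873, 0.        , 0.        , 0.        , 0.        ]), 'eye': array([ 393.14736281,  -74.18603057, 1241.37475753]), 'attitude': array([-171.68812242,   -1.23007125,  -88.36152952])}
{'clock': 0.1, 'q': array([-7.21311111e+01,  1.51656987e+01,  9.19747629e+01,  8.00073935e-04,
        7.29773469e+01, -2.11385798e+00]), 'dq': array([ 0.00913734, -0.03244944, -0.27882222,  0.01311317, -0.01018238,
       -0.00597503]), 'effort': array([ 3.67939110e-04, -5.16706967e+01, -3.68590879e+01,  1.48413537e-06,
        6.31009490e-03, -8.02555803e-06]), 'ee_pos': array([ 230.47339485, -633.7213778 ,  230.0638799 ]), 'orientation': array([-1.79882300e+02, -5.10943041e-03,  1.99825066e+01]), 'force': array([ 0.8433575 , -0.15836062, -1.18188296]), 'moment': array([ 0.00971677, -0.01858064,  0.05665593]), 'finger_force': 0.0, 'width': 85.37654077070808} 18.700000000000003
```

View pics/scene.png

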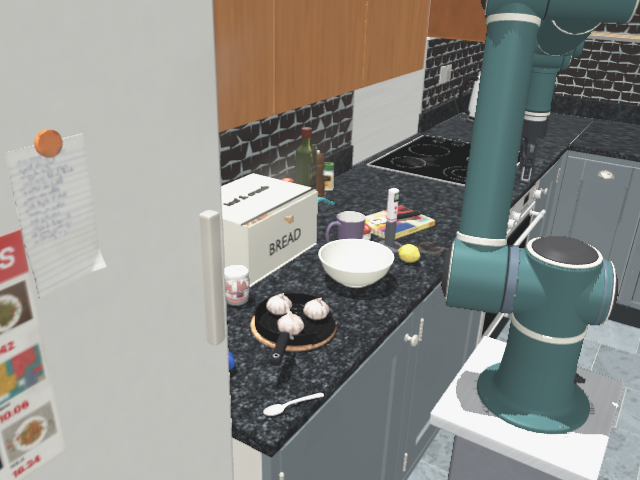

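View pics/top.png

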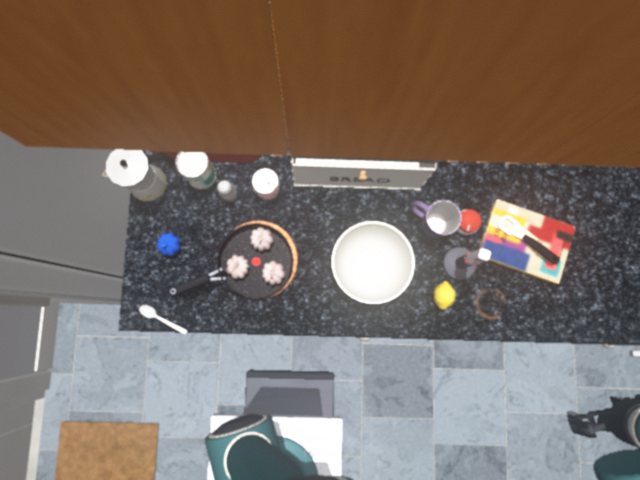

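The top view shows the pan at about (256,260), its handle running to (175,292), bulbs at (262,238), (237,266) and (273,272), the bowl at (373,262), the stand at (460,263) and the probe top at (485,255). The scene view confirms this, with the probe at (392,205).

```bash
cat > m.py <<'E'
from h import *
f=grab('top'); p=f['pixels']; hsv=cv2.cvtColor(p,cv2.COLOR_RGB2HSV)
def cen(mask,box):
    x0,y0,x1,y1=box; m=np.zeros_like(mask); m[y0:y1,x0:x1]=mask[y0:y1,x0:x1]
    c=max(cv2.findContours(m,0,cv2.CHAIN_APPROX_NONE)[0],key=cv2.contourArea); return c
r=p.astype(int)
red=((r[...,0]>120)&(r[...,1]<80)&(r[...,2]<80)).astype('u1')*255
c=cen(red,(225,225,290,295)); M=cv2.moments(c); u=[M['m10']/M['m00'],M['m01']/M['m00']]
spot=onz(f,[u],15)[0]; print('spot',u,spot.round(1),cv2.contourArea(c))
# cork circle: outer pixels
cork=((r[...,0]-r[...,2]>50)&(r[...,0]>110)).astype('u1')*255
m=np.zeros_like(cork); m[210:310,205:310]=cork[210:310,205:310]
m[cv2.dilate(red,np.ones((7,7)))>0]=0
ys,xs=np.nonzero(m); W=onz(f,np.c_[xs,ys],10)[:,:2]
d=np.hypot(*(W-spot[:2]).T); W=W[(d>80)&(d<125)]
# outermost pixel per angle
cc=spot[:2].copy()
for _ in range(20):
    a=np.degrees(np.arctan2(*(W-cc).T[::-1])).astype(int)//4; rr=np.hypot(*(W-cc).T)
    s=np.array([W[a==k][rr[a==k].argmax()] for k in np.unique(a)])
    A=np.c_[2*s,np.ones(len(s))]; x=np.linalg.lstsq(A,(s**2).sum(1),rcond=None)[0]; cc=x[:2]
print('cork',cc,np.sqrt(x[2]+cc@cc),len(s),np.unique(a)*4)
# garlic
wh=((hsv[...,2]>110)&(hsv[...,1]<90)).astype('u1')*255
m=np.zeros_like(wh); m[222:290,224:290]=wh[222:290,224:290]
for c in cv2.findContours(m,0,2)[0]:
    if cv2.contourArea(c)>80:
        M=cv2.moments(c);u=[M['m10']/M['m00'],M['m01']/M['m00']]; g=onz(f,[u],45)[0]; dd=g-spot; print('garlic',u,g.round(1),np.hypot(dd[0],dd[1]),cv2.contourArea(c))
# bowl
wb=((hsv[...,2]>150)&(hsv[...,1]<50)).astype('u1')*255
c=cen(wb,(320,212,425,312)); W=onz(f,c.reshape(-1,2),75)[:,:2]
(b,rad)=cv2.minEnclosingCircle(W.astype('f4')); print('bowl',b,rad,W.mean(0))
# probe top
c=cen(wb,(470,243,498,266)); M=cv2.moments(c);u=[M['m10']/M['m00'],M['m01']/M['m00']]
print('probe top',u,onz(f,[u],192)[0].round(1),onz(f,c.reshape(-1,2),192)[:,:2].round(0).min(0),onz(f,c.reshape(-1,2),192)[:,:2].max(0))
# handle tip: dark handle vs counter: print px of handle line via the axis candidates
cv2.imwrite('pics/crop.png',np.vstack([cv2.resize(p[215:310,165:305,::-1],None,fx=4,fy=4,interpolation=2)[:300],]) if 0 else cv2.resize(p[210:320,165:310,::-1],None,fx=5,fy=5,interpolation=2))
cv2.imwrite('pics/crop2.png',cv2.resize(p[220:310,430:510,::-1],None,fx=6,fy=6,interpolation=2))
E
python3 m.py
```

```text
Traceback (most recent call last):
  File "m.py", line 8, in <module>
    c=cen(red,(225,225,290,295)); M=cv2.moments(c); u=[M['m10']/M['m00'],M['m01']/M['m00']]
  File "m.py", line 5, in cen
    c=max(cv2.findContours(m,0,cv2.CHAIN_APPROX_NONE)[0],key=cv2.contourArea); return c
ValueError: max() iterable argument is empty
```

```bash
sed -i 's/red=((r.*/red=((r[...,0]>80)\&(r[...,0]-r[...,1]>60)\&(abs(r[...,1]-r[...,2])<30)).astype("u1")*255; print(r[261,253:261])/' m.py; python3 m.py
```

```text
[[255 104 100]
 [255 106  99]
 [255 106 100]
 [255 105 100]
 [255 106 100]
 [255 104 100]
 [255 101  97]
 [227  96  95]]
spot [255.6290322580645, 261.0] [525.6  67.   15. ] 62.0
cork [531.92815174  62.4624585 ] 99.62312146661185 47 [-152 -148 -144 -140 -136 -132 -128 -124 -120 -116 -112 -108 -104 -100
  -96  -92  -88  -84  -80  -76  -72  -68  -64  -60  -56  -52  -48  -44
  -40  -36  -32  -28  -24  -20  -16  -12   -8   -4    0    4    8   12
   16   20   24   28   36]
garlic [272.92644212156404, 271.7526132404181] [497.2  20.1  45. ] 54.83914192061206 430.5
garlic [237.02502017756254, 265.6735270379338] [509.5 108.4  45. ] 44.40650795280237 413.0
garlic [261.00410509031195, 238.20812807881774] [579.4  53.   45. ] 55.54516051655687 406.0
bowl (526.9132690429688, -221.18682861328125) 102.56841278076172 [ 526.08775    -221.07079721]
probe top [483.0919913419913, 253.67424242424238] [ 537.9 -446.2  192. ] [ 524. -464.] [ 561.37550649 -417.61616763]
```

View crops.

View pics/crop.png

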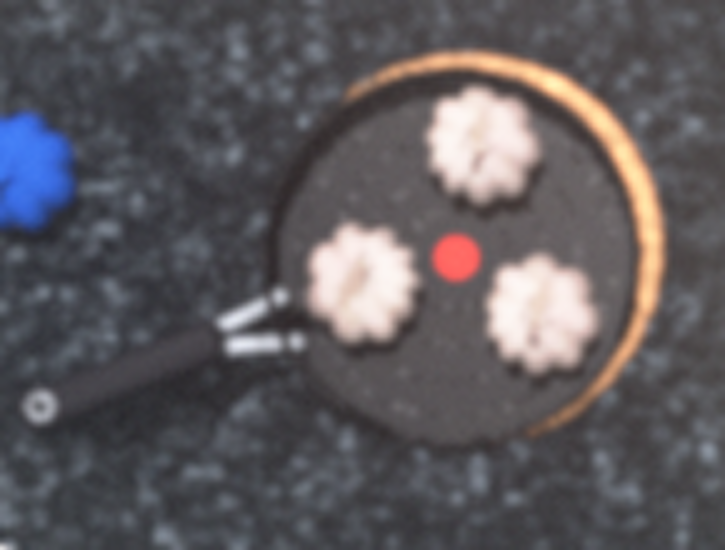

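View pics/crop2.png

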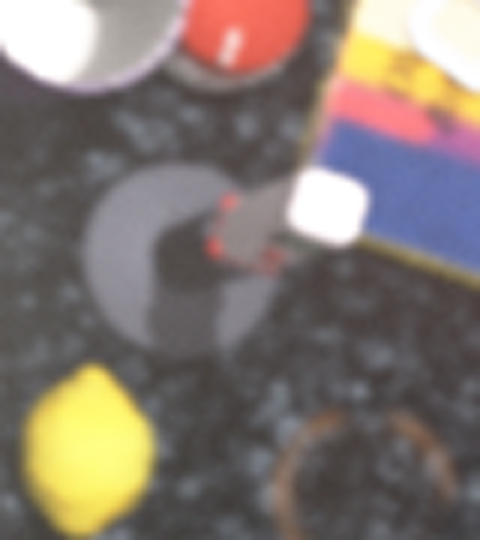

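Run:
```python
from h import *
t=grab('top'); s=grab('scene')
spot=onz(t,[[255.6,261]],15)[0]
for uv,z in [((173,291.2),66),((173,291.2),60),((190,285),66),((209.4,278),66)]:
    e=onz(t,[uv],z)[0]; d=spot-e; print('ring',z,e.round(1),np.hypot(d[0],d[1]),np.degrees(np.arctan2(d[1],d[0])))
print('stand base',onz(t,[[460.3,263.3]],5))
print('ptop',onz(t,[[484.5,254.3]],192))
h=cv2.cvtColor(s['pixels'],cv2.COLOR_RGB2HSV); m=((h[...,2]>170)&(h[...,1]<40)).astype('u1'); m[:, :380]=0;m[:,405:]=0;m[:180]=0;m[222:]=0
ys,xs=np.nonzero(m); print(xs.min(),xs.max(),ys.min(),ys.max(),[ (y,xs[ys==y].mean()) for y in range(188,222,5) if (ys==y).any()])
P=onz(t,[[484.5,254.3]],192)[0]; print(proj(s,[P,[P[0],P[1],92]]))
B=onz(t,[[460.3,263.3]],5)[0]; print(proj(s,[[B[0],B[1],192],[B[0],B[1],92]]))
print(proj(s,spot))
r=s['pixels'].astype(int); rm=((r[...,0]>120)&(r[...,0]-r[...,1]>70)&(abs(r[...,1]-r[...,2])<40)); ys,xs=np.nonzero(rm[290:345,255:335]); print('red scene',xs+255,ys+290)
# handle end in scene
```

```text
ring 66 [441.9 253.4  66. ] 204.24161294053866 -65.81403459760031
ring 60 [442.2 255.1  60. ] 205.66710515322185 -66.06820872981723
ring 66 [457.8 214.3  66. ] 162.07538325413364 -65.26763291710742
ring 66 [475.9 169.4  66. ] 113.746403680211 -64.05560853156135
stand base [[ 537.00643923 -453.55701085    5.        ]]
ptop [[ 536.59431461 -449.2635769   192.        ]]
380 404 188 221 [(188, np.float64(393.5)), (193, np.float64(391.5)), (198, np.float64(390.5)), (203, np.float64(392.5)), (208, np.float64(391.0)), (213, np.float64(388.0)), (218, np.float64(387.0))]
[[395.24638241 187.5940637 ]
 [392.44502747 219.85028281]]
[[395.77218539 187.14997479]
 [392.96357568 219.35359936]]
[[295.88784701 322.15942903]]
red scene [] []
```

```bash
cat > plan.py <<'E'
from h import *
import json,sys,os
def load():
    return json.load(open('cmd.json')) if os.path.exists('cmd.json') else dict(p=[230.689,-634.35,231.28],R=R.from_euler('xyz',[180,0,19.98],degrees=True).as_matrix().tolist())
def plan(wps,nd=1):
    """wps: list of (pos,Rmatrix,rows); prints final row per call; saves cmd"""
    c=load(); p=np.array(c['p']); M=np.array(c['R'])
    for k,(P,Q) in enumerate(wps):
        d=np.r_[M.T@(np.array(P)-p),R.from_matrix(M.T@Q).as_rotvec(degrees=True)]
        d=np.round(d,nd); ang=np.linalg.norm(d[3:]); L=np.linalg.norm(d[:3])
        n=max(L/60,ang/10.4)
        print('call',k,'rowsmin %.1f'%n,'end',d.tolist())
        print('   fifth',np.round(d/5,nd+1).tolist())
        p=p+M@d[:3]; M=M@R.from_rotvec(d[3:],degrees=True).as_matrix()
    json.dump(dict(p=p.tolist(),R=M.tolist()),open('cmd.json','w'))
def down(yaw): return R.from_euler('xyz',[180,0,yaw],degrees=True).as_matrix()
def st():
    s=arm.state(); print({k:np.round(s[k],2).tolist() for k in('clock','q','ee_pos','orientation','force','width','finger_force')})
    open('log.jsonl','a').write(json.dumps([np.array(s['q']).tolist(),np.array(s['ee_pos']).tolist(),np.array(s['orientation']).tolist()])+'\n'); return s
E
python3 - <<'E'
from plan import *
st()
A=np.array([230.689,-634.35,231.28]);B=np.array([469.6,189.8,180])
w=[]
for k in (1,2,3,4):
    p=A+(B-A)*k/4; p[2]=[0,260,270,260,150][k]; w.append((p,down(20+94.5*k/4)))
plan(w,0)
E
```

```text
{'clock': 0.3, 'q': [-72.13, 15.14, 91.93, 0.0, 72.98, -2.12], 'ee_pos': [230.63, -634.1, 230.79], 'orientation': [-179.95, -0.0, 19.99], 'force': [-0.78, -0.85, -0.55], 'width': 85.07, 'finger_force': 0.0}
call 0 rowsmin 3.6 end [127.0, -173.0, -29.0, 0.0, 0.0, -24.0]
   fifth [25.4, -34.6, -5.8, 0.0, 0.0, -4.8]
call 1 rowsmin 3.6 end [186.0, -107.0, -10.0, -0.0, 0.0, -23.0]
   fifth [37.2, -21.4, -2.0, -0.0, 0.0, -4.6]
call 2 rowsmin 3.6 end [213.0, -26.0, 10.0, -0.0, 0.0, -24.0]
   fifth [42.6, -5.2, 2.0, -0.0, 0.0, -4.8]
call 3 rowsmin 4.0 end [205.0, 63.0, 110.0, -0.0, 0.0, -24.0]
   fifth [41.0, 12.6, 22.0, -0.0, 0.0, -4.8]
```

carry_out --pt "25 -35 -6 0 0 -4.8" --pt "51 -69 -12 0 0 -9.6" --pt "76 -104 -17 0 0 -14.4" --pt "102 -138 -23 0 0 -19.2" --pt "127 -173 -29 0 0 -24" --fingers 1

```text
clock: 0.92
ee_pos: [291.2, -427.0, 260.5]
orientation: [180.0, -0.0, 44.1]
force: [0.1, 0.1, -0.1]
width: 85.4
finger_force: 0.0
```

carry_out --pt "37 -21 -2 0 0 -4.6" --pt "74 -43 -4 0 0 -9.2" --pt "112 -64 -6 0 0 -13.8" --pt "149 -86 -8 0 0 -18.4" --pt "186 -107 -10 0 0 -23"

```text
clock: 1.55
ee_pos: [350.6, -220.8, 270.5]
orientation: [180.0, 0.0, 67.1]
force: [-0.3, 0.9, -0.5]
width: 85.2
finger_force: 0.0
```

carry_out --pt "43 -5 2 0 0 -4.8" --pt "85 -10 4 0 0 -9.6" --pt "128 -16 6 0 0 -14.4" --pt "170 -21 8 0 0 -19.2" --pt "213 -26 10 0 0 -24"

```text
clock: 2.17
ee_pos: [410.0, -14.6, 260.5]
orientation: [179.9, 0.0, 91.1]
force: [0.2, 0.4, -0.4]
width: 85.5
finger_force: 0.0
```

carry_out --pt "41 13 22 0 0 -4.8" --pt "82 25 44 0 0 -9.6" --pt "123 38 66 0 0 -14.4" --pt "164 50 88 0 0 -19.2" --pt "205 63 110 0 0 -24"

```text
clock: 2.8
ee_pos: [469.5, 191.6, 149.8]
orientation: [180.0, 0.0, 115.2]
force: [0.9, 0.1, -0.1]
width: 85.0
finger_force: 0.0
```

Run:
```python
from plan import *
st()
plan([((469.6,189.8,37),down(114.5))],1)
```

```text
{'clock': 2.8, 'q': [19.39, 0.73, 117.18, -0.01, 62.05, -5.77], 'ee_pos': [469.53, 191.56, 149.83], 'orientation': [179.96, 0.01, 115.16], 'force': [0.94, 0.07, -0.12], 'width': 84.99, 'finger_force': 0.0}
call 0 rowsmin 1.9 end [-0.3, 0.2, 113.3, -0.0, 0.0, 0.5]
   fifth [-0.06, 0.04, 22.66, -0.0, 0.0, 0.1]
```

carry_out --pt "0 0 30 0 0 0" --pt "0 0 60 0 0 0" --pt "0 0 85 0 0 0" --pt "0 0 105 0 0 0.5" --pt "-0.3 0.2 113.3 0 0 0.5"

```text
clock: 3.42
ee_pos: [468.6, 189.6, 35.7]
orientation: [-179.9, -0.0, 114.5]
force: [0.4, -0.5, 0.6]
width: 85.5
finger_force: 0.0
```

carry_out --pt "0 0 0 0 0 0" --pt "0 0 0 0 0 0" --pt "0 0 0 0 0 0" --pt "0 0 0 0 0 0" --pt "0 0 0 0 0 0" --fingers -1 --squeeze 100

```text
clock: 4.05
ee_pos: [470.4, 190.2, 38.2]
orientation: [179.9, 0.0, 114.5]
force: [-0.4, 0.8, 6.2]
width: 20.6
finger_force: 97.5
```

Run:
```python
from plan import *
st(); f=grab('top'); 
r=f['pixels'].astype(int); red=((r[...,0]>80)&(r[...,0]-r[...,1]>60)&(abs(r[...,1]-r[...,2])<30)).astype("u1"); red[:225]=0;red[295:]=0;red[:,:225]=0;red[:,290:]=0
ys,xs=np.nonzero(red); print(onz(f,[[xs.mean(),ys.mean()]],15),len(xs))
# kinematic fit
from scipy.optimize import least_squares
L=[json.loads(l) for l in open('log.jsonl')]
L=[(L[i]) for i in (0,1,2)]+[L[-1]]
def fk(q,x):
    d1,a1,L2,a3,L3,d6,off=x; q=np.radians(q)
    T=lambda ax,a: R.from_euler(ax,a).as_matrix()
    M=T('z',q[0]); p=np.array([0,0,d1])+M@np.array([a1,off,0])
    M=M@T('y',q[1]); p=p+M@[0,0,L2]
    M=M@T('y',q[2]); p=p+M@[-a3,0,L3]
    M=M@T('z',q[3])@T('y',q[4]); p=p+M@[0,0,d6]; M=M@T('z',q[5]); return p,M
for q,p,o in L:
    M=fk(q,[0]*7)[1]; print(np.round(q,1), (M.T@R.from_euler('xyz',o,degrees=True).as_matrix()).round(2).tolist())
x0=[300,0,400,0,400,250,25]
s=least_squares(lambda x:np.concatenate([fk(q,x)[0]-p for q,p,o in L]+[(x-x0)*1e-3]),x0); print(s.x.round(1),np.abs(s.fun[:-7]).max())
```

```text
{'clock': 4.05, 'q': [19.2, 8.89, 122.01, 0.01, 48.99, -5.28], 'ee_pos': [470.41, 190.21, 38.15], 'orientation': [179.9, 0.0, 114.47], 'force': [-0.43, 0.75, 6.23], 'width': 20.56, 'finger_force': 97.51}
[[525.19312175  66.74501659  15.        ]] 75
[-72.1  15.1  91.9   0.   73.   -2.1] [[0.0, -1.0, -0.0], [1.0, 0.0, 0.0], [-0.0, -0.0, 1.0]]
[ 19.4   0.7 117.2  -0.   62.1  -5.8] [[0.0, -1.0, -0.0], [1.0, 0.0, 0.0], [-0.0, -0.0, 1.0]]
[ 19.2   8.9 122.    0.   49.   -5.3] [[-0.0, -1.0, -0.0], [1.0, -0.0, 0.0], [-0.0, -0.0, 1.0]]
[ 19.2   8.9 122.    0.   49.   -5.3] [[-0.0, -1.0, -0.0], [1.0, -0.0, 0.0], [-0.0, -0.0, 1.0]]
[227.3   0.  511.9  -1.3 566.1 323.3  24.9] 0.003909396693870804
```

```bash
cat > kin.py <<'E'
from plan import *
from scipy.optimize import least_squares
X=[227.3,0,511.9,-1.3,566.1,323.3,24.9]
lo=np.array([-150.88,-54.13,17.81,-75.09,0,-146.25]);hi=np.array([150.88,125.18,147.31,255.09,152.58,146.25])
C=R.from_euler('z',90,degrees=True).as_matrix()
def fk(q,x=X):
    d1,a1,L2,a3,L3,d6,off=x; q=np.radians(q)
    T=lambda ax,a: R.from_euler(ax,a).as_matrix()
    M=T('z',q[0]); p=np.array([0,0,d1])+M@np.array([a1,off,0])
    M=M@T('y',q[1]); p=p+M@[0,0,L2]
    M=M@T('y',q[2]); p=p+M@[-a3,0,L3]
    M=M@T('z',q[3])@T('y',q[4]); p=p+M@[0,0,d6]; return p,M@T('z',q[5])@C
def ik(P,Q,q0):
    def f(q):
        p,M=fk(q); return np.r_[(p-P)/5,R.from_matrix(M.T@Q).as_rotvec(degrees=True)]
    s=least_squares(f,np.clip(q0,lo+.01,hi-.01),bounds=(lo,hi)); return s.x,np.abs(s.fun).max()
A0=-65.5
Rz=lambda a:R.from_euler('z',a,degrees=True).as_matrix(); Rx=lambda a:R.from_euler('x',a,degrees=True).as_matrix()
PAN0=np.array([525.4,66.9,10]); Tp=Rz(A0).T@(np.array([470.4,190.2,38.2])-PAN0); TR=Rz(A0).T@down(114.5)
LIP=np.array([0,-93,5.])
def tool(pan,Rp): return pan+Rp@Tp, Rp@TR
def pour(a,th,lip):
    Rp=Rz(a)@Rx(th); return np.array(lip)-Rp@LIP,Rp
BOWL=np.array([527,-221,0])
E
python3 - <<'E'
from kin import *
print(Tp)
q0=np.array([19.2,8.89,122,0,49,-5.3])
for a in range(-66,15,10):
    ld=np.array([np.sin(np.radians(a)),-np.cos(np.radians(a)),0])
    lip=BOWL-ld*38+[0,0,100]
    q=q0; 
    for k in range(1,9):
        pan=PAN0+[0,0,110]; e=pour(a,0,lip)[0]; q,er=ik(*tool(pan+(e-pan)*k/8,Rz(A0+(a-A0)*k/8)),q)
    out=[];mx=0
    for th in range(0,71,5):
        qn,er=ik(*tool(*pour(a,th,lip)),q); mx=max(mx,np.abs(qn-q).max()) if th else 0; q=qn
        if th%10==0: out.append((th,round(er,1)))
        if th in(0,40,60,70):print(a,th,q.round(0),round(er,2))
    print(a,'maxstep/5deg',mx.round(1),'pan',pour(a,60,lip)[0].round(0))
E
```

```text
[-135.00635305    1.08380692   28.2       ]
-66 0 [ -7.  12. 108.   0.  60. -31.] 0.0
-66 40 [-25.  -9. 132.  49.  40. -83.] 0.0
-66 60 [ -38.  -10.  142.   82.   51. -121.] 0.0
-66 70 [ -45.   -6.  146.   92.   61. -136.] 0.0
-66 maxstep/5deg 10.3 pan [ 608. -185.  178.]
-56 0 [ -6.   8. 112.   0.  60. -40.] 0.0
-56 40 [-29.  -9. 132.  50.  49. -94.] 0.0
-56 60 [ -44.   -7.  139.   74.   62. -125.] 0.0
-56 70 [ -51.   -2.  142.   81.   71. -137.] 0.0
-56 maxstep/5deg 8.6 pan [ 601. -171.  178.]
-46 0 [ -6.   5. 116.   0.  59. -50.] 0.0
-46 40 [ -33.   -8.  131.   48.   58. -104.] 0.0
-46 60 [ -48.   -3.  136.   66.   72. -129.] 0.0
-46 70 [ -54.    3.  137.   71.   80. -139.] 0.0
-46 maxstep/5deg 7.6 pan [ 591. -159.  178.]
-36 0 [ -7.   1. 120.   0.  59. -61.] 0.0
-36 40 [ -37.   -6.  129.   45.   66. -113.] 0.0
-36 60 [ -51.    1.  131.   58.   80. -134.] 0.0
-36 70 [ -56.    8.  131.   62.   87. -142.] 0.0
-36 maxstep/5deg 7.0 pan [ 579. -149.  178.]
-26 0 [ -8.  -2. 123.   0.  59. -72.] 0.0
-26 40 [ -40.   -3.  127.   41.   73. -122.] 0.0
-26 60 [ -52.    6.  126.   51.   87. -1
[... 338 characters left out ...]
-6 0 [-14.  -8. 129.   0.  60. -98.] 0.0
-6 40 [ -43.    3.  121.   31.   84. -138.] 0.0
-6 60 [ -51.   15.  116.   38.   98. -146.] 0.66
-6 70 [ -53.   21.  113.   41.  105. -146.] 3.17
-6 maxstep/5deg 6.9 pan [ 536. -133.  178.]
4 0 [ -18.  -11.  131.   -0.   60. -112.] 0.0
4 40 [ -43.    6.  117.   26.   89. -145.] 0.0
4 60 [ -49.   18.  110.   32.  103. -146.] 4.5
4 70 [ -51.   24.  107.   35.  110. -146.] 6.34
4 maxstep/5deg 6.4 pan [ 521. -132.  178.]
14 0 [ -23.  -12.  132.    0.   60. -127.] 0.0
14 40 [ -41.    9.  113.   20.   92. -146.] 4.61
14 60 [ -46.   22.  104.   26.  108. -146.] 9.04
14 70 [ -48.   28.  100.   29.  115. -146.] 10.08
14 maxstep/5deg 5.5 pan [ 506. -135.  178.]
```

Run:
```python
from kin import *
f=grab('top')
print('breadbox',onz(f,[[295,188],[435,190],[365,190]],0).round(0).tolist(),onz(f,[[295,158],[435,160]],190).round(0).tolist())
print('jar',onz(f,[[265,183]],84),'shaker',onz(f,[[225,187]],90),'mug',onz(f,[[443,217]],100))
a=-30; ld=np.array([np.sin(np.radians(a)),-np.cos(np.radians(a)),0])
c0=BOWL-ld*(38+93*.7071)
def pp(th):
    if th<45:
        Rp=Rz(a)@Rx(th); p=np.array([c0[0],c0[1],0]); p[2]=97-(Rp@LIP)[2]; return p,Rp
    return pour(a,th,BOWL-ld*38+[0,0,97])
w=[(PAN0+[0,0,30],Rz(A0)),(PAN0+[0,0,105],Rz(A0))]
s=PAN0+[0,0,105]; e=pp(0)[0]; e=e+[0,0,115-e[2]]
for t in(.15,.5,.85,1): w.append((s+(e-s)*t,Rz(A0+(a-A0)*t)))
w+=[pp(t) for t in(0,15,25,35,45,55,65)]
q=arm.state()['q']
for x in w: q,er=ik(*tool(*x),q); print(x[0].round(0),q.round(0),round(er,2))
plan([tool(*x) for x in w],1)
```

```text
breadbox [[722.0, -24.0, 0.0], [729.0, -391.0, 0.0], [723.0, -207.0, 0.0]] [[740.0, -30.0, 190.0], [746.0, -343.0, 190.0]]
jar [[709.36539777  45.45856777  84.        ]] shaker [[694.43809995 140.47408786  90.        ]] mug [[ 635.98100468 -384.32566426  100.        ]]
[525.  67.  40.] [ 19.   6. 121.   0.  53.  -5.] 0.0
[525.  67. 115.] [ 19.   1. 117.   0.  61.  -5.] 0.0
[533.  37. 115.] [ 15.  -1. 119.   0.  61. -14.] 0.0
[552. -32. 115.] [  5.  -3. 122.   0.  61. -37.] 0.0
[ 571. -101.  115.] [ -6.  -4. 123.   0.  61. -61.] 0.0
[ 579. -131.  115.] [-11.  -3. 122.   0.  61. -71.] 0.0
[ 579. -131.   92.] [-11.  -2. 123.   0.  59. -71.] 0.0
[ 579. -131.  116.] [-22.  -6. 125.  17.  59. -91.] 0.0
[ 579. -131.  132.] [ -30.   -6.  127.   28.   63. -103.] 0.0
[ 579. -131.  146.] [ -37.   -5.  127.   38.   68. -115.] 0.0
[ 581. -128.  159.] [ -42.   -3.  128.   46.   73. -124.] 0.0
[ 575. -138.  170.] [ -49.    2.  128.   52.   80. -133.] 0.0
[ 568. -150.  179.] [ -54.    8.  128.   56.   87. -140.] 0.0
call 0 rowsmin 0.5 end [-0.0, 0.8, -31.2, -0.0, 0.0, -0.0]
   fifth [-0.0, 0.16, -6.
[... 594 characters left out ...]
.0, 23.0, -0.0, 0.0, -0.0]
   fifth [0.0, -0.0, 4.6, -0.0, 0.0, -0.0]
call 7 rowsmin 1.4 end [0.0, -7.4, -23.6, -15.0, 0.0, -0.0]
   fifth [0.0, -1.48, -4.72, -3.0, 0.0, -0.0]
call 8 rowsmin 1.0 end [0.0, -0.9, -14.7, -10.0, 0.0, -0.0]
   fifth [0.0, -0.18, -2.94, -2.0, 0.0, -0.0]
call 9 rowsmin 1.0 end [0.0, 1.2, -12.9, -10.0, 0.0, -0.0]
   fifth [0.0, 0.24, -2.58, -2.0, 0.0, -0.0]
call 10 rowsmin 1.0 end [0.0, 5.5, -8.4, -10.0, 0.0, -0.0]
   fifth [0.0, 1.1, -1.68, -2.0, 0.0, -0.0]
call 11 rowsmin 1.0 end [0.0, -5.5, -15.9, -10.0, 0.0, -0.0]
   fifth [0.0, -1.1, -3.18, -2.0, 0.0, -0.0]
call 12 rowsmin 1.0 end [0.0, -5.4, -16.0, -10.0, 0.0, -0.0]
   fifth [0.0, -1.08, -3.2, -2.0, 0.0, -0.0]
```

carry_out --pt "0 0.2 -4 0 0 0" --pt "0 0.4 -10 0 0 0" --pt "0 0.6 -18 0 0 0" --pt "0 0.8 -25 0 0 0" --pt "0 0.8 -31.2 0 0 0"

```text
clock: 4.78
ee_pos: [470.3, 190.3, 68.7]
orientation: [180.0, -0.0, 114.5]
force: [0.3, 0.4, -5.2]
width: 20.5
finger_force: 99.0
```

carry_out --pt "0 0 -12 0 0 0" --pt "0 0 -30 0 0 0" --pt "0 0 -50 0 0 0" --pt "0 0 -66 0 0 0" --pt "0 0 -75 0 0 0"

```text
clock: 5.4
ee_pos: [471.1, 190.5, 145.0]
orientation: [179.9, 0.0, 114.5]
force: [0.2, -0.2, -3.8]
width: 20.7
finger_force: 99.2
```

carry_out --pt "-3 -1.5 0 0 0 -0.5" --pt "-8 -4.5 0 0 0 -1.4" --pt "-15 -8.5 0 0 0 -2.6" --pt "-23 -13 0 0 0 -4" --pt "-30.8 -17.5 0 0 0 -5.3"

```text
clock: 6.02
ee_pos: [466.5, 153.9, 142.4]
orientation: [-179.9, -0.0, 119.9]
force: [0.1, -0.3, -4.1]
width: 20.2
finger_force: 99.2
```

Run:
```python
from plan import *
st(); t=grab('top')['pixels']; s=grab('scene')['pixels']
cv2.imwrite('pics/lift.png',np.hstack([cv2.resize(x[:,:,::-1],(400,300)) for x in(t[200:350,160:360],s[220:370,200:400])]))
```

```text
{'clock': 6.02, 'q': [15.37, -0.5, 119.27, -0.01, 61.33, -14.49], 'ee_pos': [466.47, 153.95, 142.38], 'orientation': [-179.9, -0.01, 119.86], 'force': [0.05, -0.25, -4.14], 'width': 20.15, 'finger_force': 99.23}
```

View pics/lift.png

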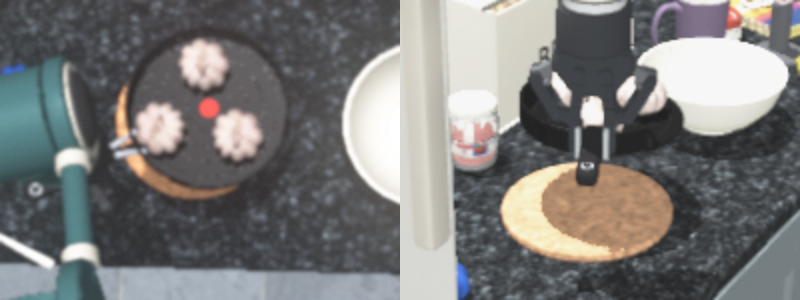

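The pan is lifted level at about (205,110) in the left tile, with all three bulbs in it and the bare cork mat below. I'll carry it over the bowl.

carry_out --pt "-13 -8 0 0 0 -2.2" --pt "-28 -17 0 0 0 -4.8" --pt "-43 -27 0 0 0 -7.4" --pt "-58 -37 0 0 0 -10" --pt "-72.5 -47.3 0 0 0 -12.5"

```text
clock: 6.75
ee_pos: [461.5, 67.8, 142.7]
orientation: [-179.9, -0.0, 132.4]
force: [0.4, -0.4, -4.6]
width: 20.3
finger_force: 99.2
```

carry_out --pt "-15 -12 0 0 0 -2.5" --pt "-30 -25 0 0 0 -5.2" --pt "-44 -38 0 0 0 -7.8" --pt "-56 -51 0 0 0 -10.3" --pt "-66.8 -61.8 0 0 0 -12.4"

```text
clock: 7.38
ee_pos: [460.4, -23.2, 142.6]
orientation: [-179.9, -0.1, 144.7]
force: [0.0, 0.7, -4.7]
width: 20.1
finger_force: 99.1
```

carry_out --pt "-7 -9 0 0 0 -1.6" --pt "-13 -17 0 0 0 -3" --pt "-18 -24 0 0 0 -4.1" --pt "-22 -29 0 0 0 -4.9" --pt "-24.2 -32.1 0 0 0 -5.3"

```text
clock: 8.0
ee_pos: [462.4, -63.0, 143.0]
orientation: [-180.0, -0.0, 150.0]
force: [-0.2, 0.5, -5.6]
width: 20.5
finger_force: 99.0
```

carry_out --pt "0 0 3 0 0 0" --pt "0 0 8 0 0 0" --pt "0 0 14 0 0 0" --pt "0 0 20 0 0 0" --pt "0 0 23 0 0 0"

```text
clock: 8.62
ee_pos: [462.0, -62.5, 119.4]
orientation: [-180.0, -0.1, 150.0]
force: [-0.7, 0.5, -4.8]
width: 20.3
finger_force: 99.2
```

Run:
```python
from kin import *
s=st(); f=grab('top','pre'); g=grab('scene')
r=f['pixels'].astype(int); red=((r[...,0]>80)&(r[...,0]-r[...,1]>60)&(abs(r[...,1]-r[...,2])<30)).astype("u1")
red[:200]=0;red[300:]=0;red[:,290:]=red[:,290:];red[:,:280]=0;red[:,400:]=0
ys,xs=np.nonzero(red); print('spot',onz(f,[[xs.mean(),ys.mean()]],97),len(xs))
# refit cork
r=f['pixels'].astype(int); ck=((r[...,0]-r[...,2]>40)&(r[...,0]>90)).astype('u1'); ck[:205]=0;ck[315:]=0;ck[:,:190]=0;ck[:,310:]=0
c=max(cv2.findContours(cv2.morphologyEx(ck,cv2.MORPH_CLOSE,np.ones((3,3))),0,1)[0],key=cv2.contourArea)
W=onz(f,c.reshape(-1,2),10)[:,:2]; W=cv2.convexHull(W.astype('f4'))[:,0].astype(float)
A=np.c_[2*W,np.ones(len(W))]; x=np.linalg.lstsq(A,(W**2).sum(1),rcond=None)[0]; print('cork fit',x[:2],np.sqrt(x[2]+x[:2]@x[:2]),W.min(0),W.max(0))
t=f['pixels'];s=g['pixels']
cv2.imwrite('pics/pre2.png',np.hstack([cv2.resize(x[:,:,::-1],(400,300)) for x in(t[170:350,200:440],s[200:350,250:450])]))
```

```text
{'clock': 8.62, 'q': [-10.76, -1.84, 123.27, 0.0, 58.64, -70.76], 'ee_pos': [462.03, -62.49, 119.41], 'orientation': [-179.98, -0.06, 149.99], 'force': [-0.69, 0.52, -4.77], 'width': 20.28, 'finger_force': 99.18}
spot [[ 577.69866703 -130.4933025    97.        ]] 80
cork fit [531.36243814  63.70996158] 101.21086757007953 [430.43222046 -24.94172478] [632.18383789 165.2019043 ]
```

View pics/pre2.png

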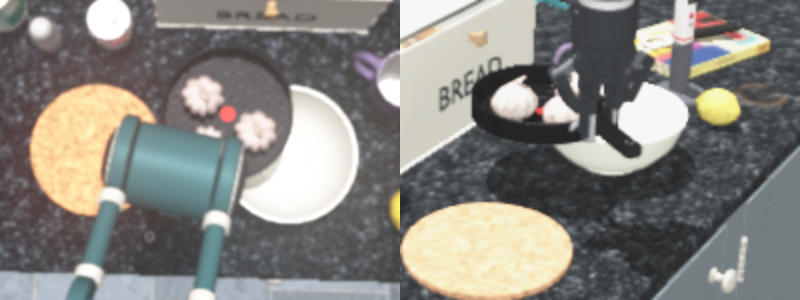

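The pan is at (228,113) in the left tile, with its lip over the bowl and the bulbs still inside. Now I'll tilt it.

carry_out --pt "0 -1.4 -4.7 -3 0 0" --pt "0 -2.9 -9.4 -6 0 0" --pt "0 -4.4 -14.1 -9 0 0" --pt "0 -5.9 -18.9 -12 0 0" --pt "0 -7.4 -23.6 -15 0 0"

```text
clock: 9.35
ee_pos: [458.9, -69.5, 144.2]
orientation: [165.0, 0.1, 150.0]
force: [-0.8, -0.4, -4.5]
width: 20.1
finger_force: 99.3
```

carry_out --pt "0 -0.2 -2.9 -2 0 0" --pt "0 -0.4 -5.9 -4 0 0" --pt "0 -0.5 -8.8 -6 0 0" --pt "0 -0.7 -11.8 -8 0 0" --pt "0 -0.9 -14.7 -10 0 0"

```text
clock: 9.98
ee_pos: [456.4, -73.8, 157.9]
orientation: [155.0, 0.1, 150.0]
force: [-0.0, 1.0, -5.5]
width: 20.2
finger_force: 99.2
```

carry_out --pt "0 0.2 -2.6 -2 0 0" --pt "0 0.5 -5.2 -4 0 0" --pt "0 0.7 -7.7 -6 0 0" --pt "0 1 -10.3 -8 0 0" --pt "0 1.2 -12.9 -10 0 0"

```text
clock: 10.6
ee_pos: [454.2, -77.9, 169.9]
orientation: [145.1, 0.1, 150.0]
force: [1.0, 0.3, -6.5]
width: 20.3
finger_force: 99.3
```

carry_out --pt "0 1.1 -1.7 -2 0 0" --pt "0 2.2 -3.4 -4 0 0" --pt "0 3.3 -5 -6 0 0" --pt "0 4.4 -6.7 -8 0 0" --pt "0 5.5 -8.4 -10 0 0"

```text
clock: 11.22
ee_pos: [454.2, -77.4, 180.1]
orientation: [134.9, 0.0, 150.0]
force: [0.8, 1.0, -5.4]
width: 20.6
finger_force: 99.5
```

Run:
```python
from plan import *
st(); t=grab('top')['pixels']; s=grab('scene')['pixels']
cv2.imwrite('pics/p45.png',np.hstack([cv2.resize(x[:,:,::-1],(400,300)) for x in(t[170:350,230:470],s[170:320,270:470])]))
```

```text
{'clock': 11.22, 'q': [-44.53, -1.62, 128.14, 45.56, 73.89, -125.94], 'ee_pos': [454.22, -77.38, 180.13], 'orientation': [134.89, 0.02, 149.97], 'force': [0.79, 1.0, -5.41], 'width': 20.58, 'finger_force': 99.49}
```

View pics/p45.png

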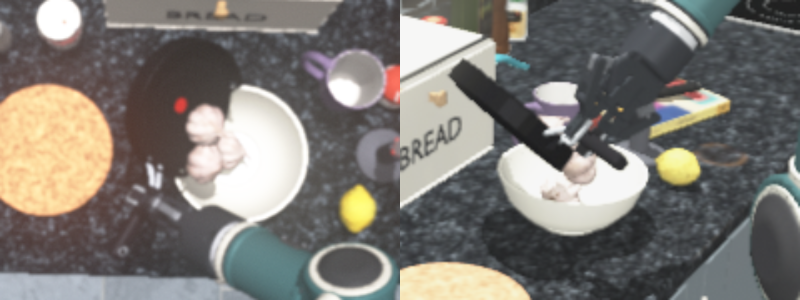

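At 45° the bulbs are at (205,122), (205,160) and (232,150), sliding over the lip into the bowl. I'll keep tilting.

carry_out --pt "0 -1.1 -3.2 -2 0 0" --pt "0 -2.2 -6.4 -4 0 0" --pt "0 -3.3 -9.5 -6 0 0" --pt "0 -4.4 -12.7 -8 0 0" --pt "0 -5.5 -15.9 -10 0 0"

```text
clock: 11.95
ee_pos: [446.5, -90.7, 187.4]
orientation: [124.9, 0.0, 150.0]
force: [-0.3, -0.9, -3.8]
width: 20.3
finger_force: 99.7
```

carry_out --pt "0 -1.1 -3.2 -2 0 0" --pt "0 -2.2 -6.4 -4 0 0" --pt "0 -3.2 -9.6 -6 0 0" --pt "0 -4.3 -12.8 -8 0 0" --pt "0 -5.4 -16 -10 0 0"

```text
clock: 12.58
ee_pos: [438.4, -104.6, 192.1]
orientation: [114.9, 0.0, 150.0]
force: [0.4, 0.1, -4.2]
width: 20.3
finger_force: 99.8
```

Run:
```python
from kin import *
st(); f=grab('top');t=f['pixels']; s=grab('scene')['pixels']
cv2.imwrite('pics/p65.png',np.hstack([cv2.resize(x[:,:,::-1],(400,300)) for x in(t[170:350,230:470],s[170:320,270:470])]))
# plan return: raise pan 40, tilt back to 0, travel, above mat
a=-30; ld=np.array([np.sin(np.radians(a)),-np.cos(np.radians(a)),0])
e=pour(a,65,BOWL-ld*38+[0,0,97])
MAT=np.array([531.5,63.2,10])
c=np.array([576,-126,0])
w=[(np.array([572,-138,200]),Rz(a)@Rx(60)),(c+[0,0,190],Rz(a)@Rx(40)),(c+[0,0,165],Rz(a)@Rx(20)),(c+[0,0,130],Rz(a))]
s_=w[-1][0]; 
for k in(1,2,3): 
    t=k/3; w.append((s_+(MAT+[0,0,100]-s_)*t,Rz(a+(A0-a)*t)))
w+=[(MAT+[0,0,25],Rz(A0)),(MAT+[0,0,3],Rz(A0))]
q=arm.state()['q']
for x in w: q,er=ik(*tool(*x),q); print(x[0].round(0),q.round(0),round(er,2))
plan([tool(*x) for x in w],1)
```

```text
{'clock': 12.58, 'q': [-56.43, 9.87, 127.55, 54.4, 87.89, -142.67], 'ee_pos': [438.42, -104.62, 192.11], 'orientation': [114.88, 0.01, 149.98], 'force': [0.38, 0.09, -4.2], 'width': 20.32, 'finger_force': 99.81}
[ 572 -138  200] [ -51.    2.  128.   54.   85. -134.] 0.0
[ 576 -126  190] [ -40.   -7.  126.   41.   74. -116.] 0.0
[ 576 -126  165] [-25.  -9. 124.  22.  65. -95.] 0.0
[ 576 -126  130] [-10.  -5. 121.  -0.  63. -70.] 0.0
[561. -63. 123.] [  0.  -4. 122.   0.  62. -48.] 0.0
[546.   0. 117.] [ 10.  -2. 120.   0.  62. -26.] 0.0
[532.  63. 110.] [ 19.   2. 117.   0.  61.  -6.] 0.0
[532.  63.  35.] [ 19.   7. 121.  -0.  52.  -6.] 0.0
[532.  63.  13.] [ 19.   9. 121.   0.  50.  -6.] 0.0
call 0 rowsmin 0.5 end [2.6, 26.6, 2.7, 5.0, 0.0, -0.0]
   fifth [0.52, 5.32, 0.54, 1.0, 0.0, -0.0]
call 1 rowsmin 1.9 end [2.5, 7.1, 17.8, 20.0, 0.0, -0.0]
   fifth [0.5, 1.42, 3.56, 4.0, 0.0, -0.0]
call 2 rowsmin 1.9 end [0.0, -6.5, 21.2, 20.0, 0.0, -0.0]
   fifth [0.0, -1.3, 4.24, 4.0, 0.0, -0.0]
call 3 rowsmin 1.9 end [0.0, -2.3, 35.0, 20.0, 0.0, -0.0]
   fifth [0.0, -0.46, 7.0, 4.0, 0.0, -0.0]
call 4 rowsmin 1.4 end [41.3, 74.8, 6.7, -0.0, 0.0, 11.8]
   fifth [8.26, 14.96, 1.34, -0.0, 0.0, 2.36]
call 5 rowsmin 1.4 end [50.0, 64.8, 6.6, -0.0, 0.0, 11.8]
   fifth [10.0, 12.96, 1.32, -0.0, 0.0, 2.36]
call 6 rowsmin 1.3 end [56.5, 53.1, 6.7, -0.0, 0.0, 11.9]
   fifth [11.3, 10.62, 1.34, -0.0, 0.0, 2.38]
call 7 rowsmin 1.2 end [-0.0, -0.0, 75.0, -0.0, 0.0, -0.0]
   fifth [-0.0, -0.0, 15.0, -0.0, 0.0, -0.0]
call 8 rowsmin 0.4 end [-0.0, -0.0, 22.0, -0.0, 0.0, -0.0]
   fifth [-0.0, -0.0, 4.4, -0.0, 0.0, -0.0]
```

View pics/p65.png

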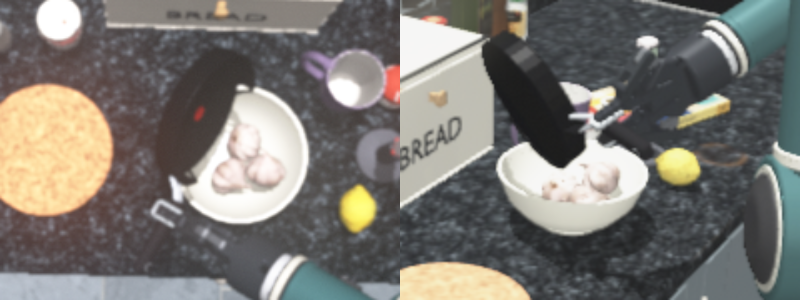

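All three bulbs, at (245,140), (230,175) and (265,170), lie in the bowl and the pan is empty. Now back to the mat.

carry_out --pt "0.5 5.3 0.5 1 0 0" --pt "1 10.6 1.1 2 0 0" --pt "1.6 16 1.6 3 0 0" --pt "2.1 21.3 2.2 4 0 0" --pt "2.6 26.6 2.7 5 0 0"

```text
clock: 13.3
ee_pos: [443.1, -90.7, 215.6]
orientation: [120.1, 0.0, 150.0]
force: [0.9, 0.5, -4.1]
width: 20.3
finger_force: 99.8
```

carry_out --pt "0.5 1.4 3.6 4 0 0" --pt "1 2.8 7.1 8 0 0" --pt "1.5 4.3 10.7 12 0 0" --pt "2 5.7 14.2 16 0 0" --pt "2.5 7.1 17.8 20 0 0"

```text
clock: 13.92
ee_pos: [449.9, -72.7, 212.7]
orientation: [140.1, -0.0, 150.0]
force: [-0.4, 0.1, -3.7]
width: 20.4
finger_force: 99.6
```

carry_out --pt "0 -1.3 4.2 4 0 0" --pt "0 -2.6 8.5 8 0 0" --pt "0 -3.9 12.7 12 0 0" --pt "0 -5.2 17 16 0 0" --pt "0 -6.5 21.2 20 0 0"

```text
clock: 14.55
ee_pos: [453.8, -64.8, 192.0]
orientation: [160.1, -0.1, 150.0]
force: [0.4, -0.0, -4.3]
width: 20.7
finger_force: 99.5
```

carry_out --pt "0 -0.5 7 4 0 0" --pt "0 -0.9 14 8 0 0" --pt "0 -1.4 21 12 0 0" --pt "0 -1.8 28 16 0 0" --pt "0 -2.3 35 20 0 0"

```text
clock: 15.18
ee_pos: [458.4, -56.2, 158.1]
orientation: [-179.9, -0.2, 150.0]
force: [-0.5, -0.2, -4.1]
width: 20.2
finger_force: 99.4
```

carry_out --pt "8 15 1.3 0 0 2.4" --pt "16.5 30 2.7 0 0 4.7" --pt "24.8 45 4 0 0 7.1" --pt "33 60 5.4 0 0 9.4" --pt "41.3 74.8 6.7 0 0 11.8"

```text
clock: 15.8
ee_pos: [459.8, 29.6, 151.4]
orientation: [-180.0, -0.2, 138.1]
force: [-1.1, 0.6, -4.0]
width: 20.2
finger_force: 99.4
```

carry_out --pt "10 13 1.3 0 0 2.4" --pt "20 26 2.6 0 0 4.7" --pt "30 39 4 0 0 7.1" --pt "40 52 5.3 0 0 9.4" --pt "50 64.8 6.6 0 0 11.8"

```text
clock: 16.42
ee_pos: [465.8, 111.1, 144.9]
orientation: [-179.9, -0.2, 126.3]
force: [-0.0, 0.4, -5.0]
width: 20.3
finger_force: 99.4
```

carry_out --pt "14 12 1.3 0 0 2.8" --pt "27 25 2.7 0 0 5.6" --pt "39 36 4 0 0 8" --pt "49 46 5.4 0 0 10.3" --pt "56.5 53.1 6.7 0 0 11.9"

```text
clock: 17.05
ee_pos: [475.1, 188.0, 138.2]
orientation: [-179.9, -0.2, 114.4]
force: [0.4, 0.9, -4.9]
width: 20.4
finger_force: 99.4
```

carry_out --pt "0 0 12 0 0 0" --pt "0 0 32 0 0 0" --pt "0 0 52 0 0 0" --pt "0 0 67 0 0 0" --pt "0 0 75 0 0 0"

```text
clock: 17.68
ee_pos: [475.3, 186.1, 61.9]
orientation: [-179.9, -0.0, 114.5]
force: [-0.4, -0.2, -4.4]
width: 20.1
finger_force: 99.4
```

```bash
cat > spot.py <<'E'
from kin import *
def spot(z,box=(215,200,300,300),f=None):
    f=f or grab('top'); r=f['pixels'].astype(int); red=((r[...,0]>80)&(r[...,0]-r[...,1]>60)&(abs(r[...,1]-r[...,2])<30)).astype("u1")
    m=np.zeros_like(red); x0,y0,x1,y1=box; m[y0:y1,x0:x1]=red[y0:y1,x0:x1]
    c=max(cv2.findContours(m,0,1)[0],key=cv2.contourArea); M=cv2.moments(c)
    return onz(f,[[M['m10']/M['m00'],M['m01']/M['m00']]],z)[0],cv2.contourArea(c)
E
python3 - <<'E'
from spot import *
st(); 
try: print(spot(40))
except Exception as e: print(e)
f=grab('top'); r=f['pixels'].astype(int); ck=((r[...,0]-r[...,2]>40)&(r[...,0]>90)).astype('u1'); ck[:205]=0;ck[315:]=0;ck[:,:200]=0;ck[:,310:]=0
ys,xs=np.nonzero(ck); W=onz(f,np.c_[xs,ys],10)[:,:2]; print(W.min(0),W.max(0))
E
```

```text
{'clock': 17.68, 'q': [18.57, 7.37, 120.68, 0.03, 52.09, -5.91], 'ee_pos': [475.34, 186.1, 61.85], 'orientation': [-179.87, -0.04, 114.47], 'force': [-0.4, -0.23, -4.36], 'width': 20.12, 'finger_force': 99.36}
(array([529.6199772 ,  62.52989405,  40.        ]), 67.5)
[432.84014985 -37.10696779] [607.98214986 120.48622445]
```

carry_out --pt "0 1 6 0 0 0" --pt "0 1.9 12 0 0 0" --pt "0 1.9 17 0 0 0" --pt "0 1.9 20 0 0 0" --pt "0 1.9 22 0 0 0"

```text
clock: 18.4
ee_pos: [478.1, 187.3, 41.0]
orientation: [-180.0, -0.0, 114.5]
force: [0.2, -0.1, -3.9]
width: 20.1
finger_force: 99.4
```

carry_out --pt "0 0 0.8 0 0 0" --pt "0 0 1.6 0 0 0" --pt "0 0 2.2 0 0 0" --pt "0 0 2.6 0 0 0" --pt "0 0 3 0 0 0"

```text
clock: 19.02
ee_pos: [478.4, 187.5, 38.5]
orientation: [180.0, -0.0, 114.5]
force: [-0.7, 1.5, -1.7]
width: 20.4
finger_force: 99.8
```

Run:
```python
from spot import *
st(); print(spot(15)); print(arm.state()['force'])
```

```text
{'clock': 19.02, 'q': [18.62, 9.54, 121.19, 0.01, 49.23, -5.87], 'ee_pos': [478.4, 187.52, 38.5], 'orientation': [179.96, -0.0, 114.49], 'force': [-0.67, 1.5, -1.69], 'width': 20.37, 'finger_force': 99.84}
(array([533.03153614,  63.78638839,  15.        ]), 58.0)
[-0.96288821  0.58458529 -1.19937321]
```

carry_out --pt "0 0 0.3 0 0 0" --pt "0 0 0.6 0 0 0" --pt "0 0 0.8 0 0 0" --pt "0 0 0.8 0 0 0"

```text
clock: 19.58
ee_pos: [478.4, 187.5, 38.2]
orientation: [180.0, -0.0, 114.5]
force: [-4.1, 0.7, 5.8]
width: 20.7
finger_force: 100.9
```

carry_out --pt "0 0 0 0 0 0" --pt "0 0 0 0 0 0" --pt "0 0 0 0 0 0" --pt "0 0 0 0 0 0" --pt "0 0 0 0 0 0" --fingers 1

```text
clock: 20.2
ee_pos: [478.2, 187.3, 37.4]
orientation: [180.0, 0.0, 114.5]
force: [-0.3, 1.1, -0.7]
width: 85.3
finger_force: 0.0
```

carry_out --pt "0 0 -20 0 0 0" --pt "0 0 -50 0 0 0" --pt "0 0 -90 0 0 0" --pt "0 0 -140 0 0 0" --pt "0 0 -190 0 0 0"

```text
clock: 20.82
ee_pos: [477.8, 187.2, 228.7]
orientation: [-180.0, 0.0, 114.5]
force: [0.2, 0.2, 0.6]
width: 85.2
finger_force: 0.0
```

Run:
```python
from spot import *
s=st(); print(spot(15))
c=load(); M=np.array(c['R']); p=np.array(c['p'])+M@np.array([0,1.9,22])+0
# cmd.json already holds call 8 end (z+3) without the 1.9 shift; add: y1.9, z 3+0.8-190
p=np.array(c['p'])+M@np.array([0,1.9,3.8-190]); print('cmd',p.round(1)); json.dump(dict(p=p.tolist(),R=c['R']),open('cmd.json','w'))
# probe yaw and top
f=grab('top'); hsv=cv2.cvtColor(f['pixels'],cv2.COLOR_RGB2HSV); m=((hsv[...,2]>200)&(hsv[...,1]<40)).astype('u1'); k=np.zeros_like(m); k[243:266,474:496]=m[243:266,474:496]
cs=cv2.findContours(k,0,1)[0]; cc=max(cs,key=cv2.contourArea); W=onz(f,cc.reshape(-1,2),192)[:,:2].astype('f4'); print('probe rect',cv2.minAreaRect(W),cv2.contourArea(cc))
cv2.imwrite('pics/released.png',np.hstack([cv2.resize(x[:,:,::-1],(400,300)) for x in(f['pixels'][200:320,180:340],cv2.resize(f['pixels'][228:288,440:520],(160,120)))]))
```

```text
{'clock': 20.82, 'q': [18.61, -2.44, 111.57, -0.0, 70.88, -5.87], 'ee_pos': [477.81, 187.19, 228.73], 'orientation': [-179.98, 0.0, 114.49], 'force': [0.2, 0.24, 0.56], 'width': 85.24, 'finger_force': 0.0}
(array([533.23752965,  63.88850662,  15.        ]), 56.5)
cmd [478.2 187.3 227.4]
probe rect ((537.4873657226562, -448.5759582519531), (26.61441421508789, 24.645883560180664), 72.982666015625) 109.5
```

View pics/released.png

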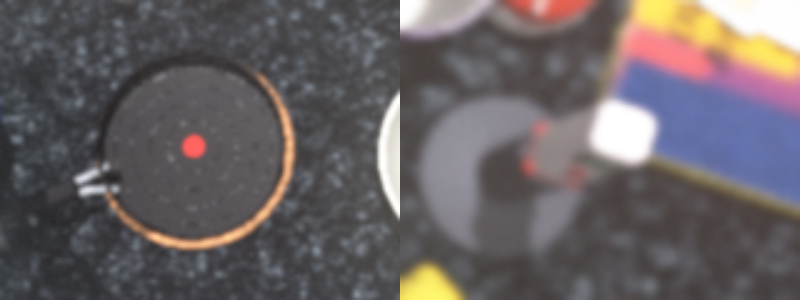

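The empty pan sits flat on the mat with its spot at (193,147). The probe top is at (623,132) in the right tile, still upright in the stand.

Run:
```python
from kin import *
A=np.array([478.2,187.3,227.4]);B=np.array([537,-450,255.]);w=[]
for k in(1,2,3): w.append((A+(B-A)*k/3+[0,0,20*(k<3)],down(114.5-38.5*k/3)))
w.append((np.array([537,-450,137.]),down(76)))
q=arm.state()['q']
for x in w: q,er=ik(*x,q); print(q.round(0),round(er,2))
plan(w,0)
```

```text
[ -6.  -5. 111.  -0.  74. -17.] 0.0
[-27.   3. 103.  -0.  75. -26.] 0.0
[-42.  17.  87.   0.  76. -28.] 0.0
[-42.  22.  94.   0.  65. -28.] 0.0
call 0 rowsmin 3.6 end [-201.0, -70.0, -29.0, -0.0, 0.0, 13.0]
   fifth [-40.2, -14.0, -5.8, -0.0, 0.0, 2.6]
call 1 rowsmin 3.6 end [-213.0, -23.0, -9.0, -0.0, 0.0, 13.0]
   fifth [-42.6, -4.6, -1.8, -0.0, 0.0, 2.6]
call 2 rowsmin 3.5 end [-211.0, 25.0, 10.0, 0.0, 0.0, 12.0]
   fifth [-42.2, 5.0, 2.0, 0.0, 0.0, 2.4]
call 3 rowsmin 2.0 end [-0.0, 0.0, 118.0, -0.0, 0.0, 0.0]
   fifth [-0.0, 0.0, 23.6, -0.0, 0.0, 0.0]
```

carry_out --pt "-30 -10 -6 0 0 2" --pt "-72 -25 -12 0 0 5" --pt "-115 -40 -17 0 0 8" --pt "-158 -55 -23 0 0 10.5" --pt "-201 -70 -29 0 0 13"

```text
clock: 21.55
ee_pos: [497.4, -26.0, 255.9]
orientation: [-180.0, -0.0, 101.4]
force: [0.1, -0.1, 0.1]
width: 85.2
finger_force: 0.0
```

carry_out --pt "-43 -5 -2 0 0 2.6" --pt "-85 -9 -4 0 0 5.2" --pt "-128 -14 -5 0 0 7.8" --pt "-170 -18 -7 0 0 10.4" --pt "-213 -23 -9 0 0 13"

```text
clock: 22.18
ee_pos: [517.3, -239.2, 264.6]
orientation: [-180.0, -0.0, 88.4]
force: [-0.1, 0.2, -0.2]
width: 85.3
finger_force: 0.0
```

carry_out --pt "-50 6 2 0 0 2.4" --pt "-100 12 4 0 0 5" --pt "-145 17 6 0 0 8" --pt "-185 22 8 0 0 10" --pt "-211 25 10 0 0 12"

```text
clock: 22.8
ee_pos: [536.6, -451.4, 253.9]
orientation: [-179.9, -0.0, 76.3]
force: [0.9, -0.7, 0.5]
width: 85.1
finger_force: 0.0
```

carry_out --pt "0 0 0 0 0 0" --pt "0 0 0 0 0 0"

```text
clock: 23.05
ee_pos: [536.8, -448.6, 254.6]
orientation: [-179.9, -0.1, 76.5]
force: [-0.2, 0.3, -0.2]
width: 85.4
finger_force: 0.0
```

Run:
```python
from kin import *
s=st(); f=grab('scene'); t=grab('top')
a=s['ee_pos']; print(proj(f,[[537,-450,192],[537,-450,95],a]))
hsv=cv2.cvtColor(f['pixels'],cv2.COLOR_RGB2HSV); cv2.imwrite('pics/pr.png',np.hstack([cv2.resize(x[:,:,::-1],(400,400)) for x in (f['pixels'][140:260,335:455],t['pixels'][200:320,420:540])]))
```

```text
{'clock': 23.05, 'q': [-41.94, 17.13, 86.92, 0.03, 76.05, -28.46], 'ee_pos': [536.81, -448.63, 254.57], 'orientation': [-179.93, -0.07, 76.51], 'force': [-0.23, 0.28, -0.2], 'width': 85.36, 'finger_force': 0.0}
[[395.23049001 187.49378069]
 [392.51269612 218.79403394]
 [396.90593111 166.62345721]]
```

View pics/pr.png

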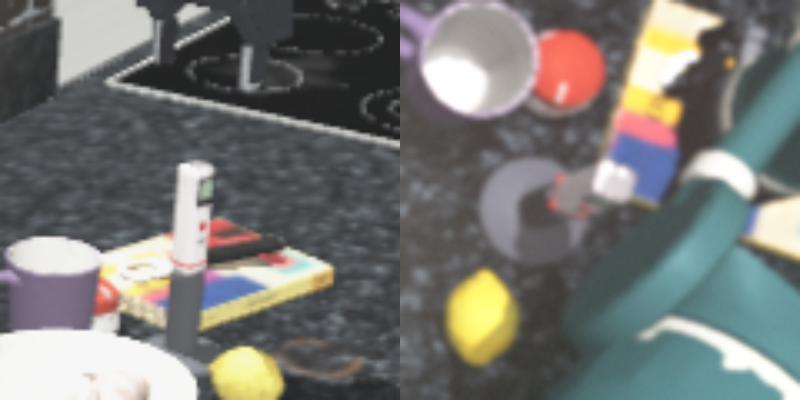

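The probe stands upright in its stand, with its top at (195,165) in the left tile. In the right tile the gripper is just beside it, high up. Now I'll descend and grip.

carry_out --pt "1.8 1.1 20 0 0 0" --pt "1.8 1.1 45 0 0 0" --pt "1.8 1.1 75 0 0 0" --pt "1.8 1.1 105 0 0 0" --pt "1.8 1.1 118 0 0 0"

```text
clock: 23.78
ee_pos: [537.1, -445.8, 133.7]
orientation: [-179.7, -0.1, 76.5]
force: [0.4, -0.1, 0.4]
width: 85.5
finger_force: 0.0
```

carry_out --pt "0 0 0 0 0 0" --pt "0 0 0 0 0 0" --pt "0 0 0 0 0 0" --pt "0 0 0 0 0 0" --pt "0 0 0 0 0 0" --fingers -1 --squeeze 40

```text
clock: 24.4
ee_pos: [539.4, -448.8, 139.3]
orientation: [179.8, 0.1, 76.5]
force: [0.2, 0.3, 5.5]
width: 24.0
finger_force: 39.3
```

Run:
```python
from kin import *
for i in range(6): st(); grab('top')
```

```text
{'clock': 24.4, 'q': [-41.8, 21.53, 93.53, 0.01, 64.77, -28.28], 'ee_pos': [539.39, -448.77, 139.26], 'orientation': [179.85, 0.07, 76.48], 'force': [0.19, 0.35, 5.45], 'width': 24.05, 'finger_force': 39.26}
{'clock': 24.45, 'q': [-41.8, 21.53, 93.53, 0.01, 64.77, -28.28], 'ee_pos': [539.38, -448.75, 139.27], 'orientation': [179.85, 0.08, 76.48], 'force': [0.11, 0.01, 5.57], 'width': 23.83, 'finger_force': 39.3}
{'clock': 24.5, 'q': [-41.79, 21.53, 93.53, 0.01, 64.77, -28.28], 'ee_pos': [539.41, -448.72, 139.21], 'orientation': [179.85, 0.07, 76.49], 'force': [0.75, 0.15, 5.08], 'width': 23.82, 'finger_force': 39.3}
{'clock': 24.55, 'q': [-41.8, 21.53, 93.53, 0.01, 64.77, -28.28], 'ee_pos': [539.38, -448.77, 139.27], 'orientation': [179.85, 0.07, 76.48], 'force': [0.01, 1.19, 6.39], 'width': 23.97, 'finger_force': 39.3}
{'clock': 24.6, 'q': [-41.79, 21.53, 93.53, 0.01, 64.77, -28.28], 'ee_pos': [539.41, -448.75, 139.28], 'orientation': [179.85, 0.08, 76.48], 'force': [0.39, -0.3, 4.79], 'width': 24.1, 'finger_force': 39.3}
{'clock': 24.65, 'q': [-41.8, 21.53, 93.53, 0.01, 64.77, -28.28], 'ee_pos': [539.39, -448.75, 139.21], 'orientation': [179.85, 0.07, 76.48], 'force': [0.24, 0.12, 6.37], 'width': 24.04, 'finger_force': 39.3}
```

carry_out --pt "0 0 -5 0 0 0" --pt "0 0 -20 0 0 0" --pt "0 0 -50 0 0 0" --pt "0 0 -90 0 0 0" --pt "0 0 -125 0 0 0"

```text
clock: 25.32
ee_pos: [538.5, -448.1, 264.4]
orientation: [180.0, 0.0, 76.5]
force: [1.2, -0.6, -0.4]
width: 23.6
finger_force: 39.1
```

Run:
```python
from kin import *
c=load(); M=np.array(c['R']); p=np.array(c['p'])+M@np.array([1.8,1.1,-125]); json.dump(dict(p=p.tolist(),R=c['R']),open('cmd.json','w')); print(p)
s=st(); A=p; B=np.array([533.1,63.8,p[2]]); w=[]
for k in(1,2,3): w.append((A+(B-A)*k/3,M))
w.append((B-[0,0,80],M))
q=s['q']
for x in w: q,er=ik(*x,q); print(q.round(0),round(er,2))
plan(w,0)
```

```text
[ 538.54626011 -448.04699601  262.40929339]
{'clock': 25.32, 'q': [-41.8, 16.89, 86.2, -0.0, 76.88, -28.28], 'ee_pos': [538.47, -448.05, 264.42], 'orientation': [179.98, 0.02, 76.48], 'force': [1.16, -0.56, -0.43], 'width': 23.62, 'finger_force': 39.07}
[-30.   6.  99.  -0.  75. -16.] 0.0
[-14.   0. 106.  -0.  74.  -0.] 0.0
[  4.  -1. 107.  -0.  74.  18.] 0.0
[  4.   2. 112.  -0.  66.  18.] 0.0
call 0 rowsmin 2.8 end [165.0, -42.0, -0.0, 0.0, 0.0, 0.0]
   fifth [33.0, -8.4, -0.0, 0.0, 0.0, 0.0]
call 1 rowsmin 2.8 end [166.0, -41.0, -0.0, 0.0, 0.0, 0.0]
   fifth [33.2, -8.2, -0.0, 0.0, 0.0, 0.0]
call 2 rowsmin 2.8 end [165.0, -42.0, -0.0, 0.0, 0.0, 0.0]
   fifth [33.0, -8.4, -0.0, 0.0, 0.0, 0.0]
call 3 rowsmin 1.3 end [0.0, 0.0, 80.0, 0.0, 0.0, 0.0]
   fifth [0.0, 0.0, 16.0, 0.0, 0.0, 0.0]
```

carry_out --pt "20 -5 0 0 0 0" --pt "52 -13 0 0 0 0" --pt "88 -22 0 0 0 0" --pt "126 -32 0 0 0 0" --pt "165 -42 0 0 0 0"

```text
clock: 25.95
ee_pos: [534.9, -275.0, 260.5]
orientation: [-179.8, -0.1, 76.5]
force: [0.1, -0.2, -1.0]
width: 23.4
finger_force: 39.0
```

carry_out --pt "36 -9 0 0 0 0" --pt "70 -17 0 0 0 0" --pt "103 -25 0 0 0 0" --pt "135 -33 0 0 0 0" --pt "166 -41 0 0 0 0"

```text
clock: 26.58
ee_pos: [533.5, -104.5, 260.6]
orientation: [-179.8, -0.0, 76.5]
force: [-0.4, -0.2, -0.3]
width: 23.8
finger_force: 39.0
```

carry_out --pt "40 -10 0 0 0 0" --pt "80 -20 0 0 0 0" --pt "115 -29 0 0 0 0" --pt "145 -37 0 0 0 0" --pt "165 -42 0 0 0 0"

```text
clock: 27.2
ee_pos: [530.9, 65.5, 260.6]
orientation: [-179.8, 0.0, 76.6]
force: [-0.9, -0.1, -1.5]
width: 23.8
finger_force: 39.1
```

carry_out --pt "0 0 12 0 0 0" --pt "0 0 30 0 0 0" --pt "0 0 50 0 0 0" --pt "0 0 68 0 0 0" --pt "0 0 80 0 0 0"

```text
clock: 27.82
ee_pos: [532.0, 62.9, 180.2]
orientation: [-179.9, 0.0, 76.4]
force: [0.2, 0.7, -1.7]
width: 23.9
finger_force: 39.1
```

Run:
```python
from spot import *
s=st(); F=[]
for i in range(8): f=grab('scene'); F.append(arm.state()['force']); 
print('tare',np.mean(F,0).round(2),arm.state()['ee_pos'].round(2))
p=arm.state()['ee_pos']; t=grab('top')
try: print('spot',spot(15,f=t))
except Exception as e: print(e)
tip=p-[0,0,120.25]
uv=proj(f,[tip,tip+[0,0,40],[533.1,63.8,15],p]); print(uv.round(1))
u,v=uv[2].round().astype(int)
cv2.imwrite('pics/tip.png',cv2.resize(f['pixels'][v-70:v+20,u-60:u+60,::-1],(800,600),interpolation=2)); print(u-60,v-70)
```

```text
{'clock': 27.82, 'q': [4.08, 2.36, 112.07, -0.0, 65.71, 17.65], 'ee_pos': [532.01, 62.92, 180.21], 'orientation': [-179.86, 0.05, 76.44], 'force': [0.22, 0.66, -1.71], 'width': 23.87, 'finger_force': 39.14}
tare [ 0.28  0.33 -0.87] [533.67  63.51 183.47]
spot (array([533.85533716,  57.52658654,  15.        ]), 15.0)
[[294.1 302.5]
 [294.3 287.3]
 [294.  320.5]
 [294.7 255.6]]
234 251
```

View pics/tip.png

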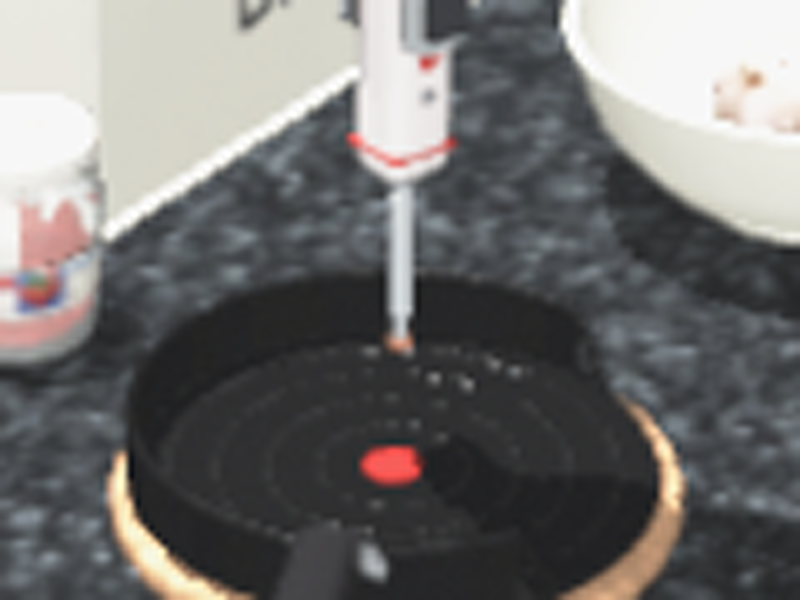

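The tip hangs over the pan at (399,345) in the crop and the red spot is centred at (391,465). The probe is upright.

Run:
```python
from spot import *
f=grab('scene'); p=arm.state()['ee_pos']; r=f['pixels'].astype(int)
red=((r[...,0]>120)&(r[...,0]-r[...,1]>70)&(abs(r[...,1]-r[...,2])<40)); box=np.zeros_like(red); box[312:330,280:305]=1
ys,xs=np.nonzero(red&box); c=[xs.mean(),ys.mean()]; S=onz(f,[c],15)[0]; print('spot scene',c,S.round(1),len(xs))
st=f['pixels']; v=294; row=r[v,280:310].sum(1); w=np.clip(row-np.median(row)-100,0,None); print('shaft col',(w*np.arange(280,310)).sum()/w.sum(), 'pred', proj(f,[p-[0,0,y] for y in(90,100,110)]).round(1).tolist(), row.tolist())
cop=((r[...,0]-r[...,2]>40)&(r[...,0]>110)); b=np.zeros_like(cop); b[296:310,286:302]=1; ys,xs=np.nonzero(cop&b); print('copper',xs.mean(),ys.mean(),ys.max(),len(xs),'pred mid',proj(f,[p-[0,0,116.5]]))
print(p, load()['p'])
```

```text
spot scene [np.float64(292.29545454545456), np.float64(320.3863636363636)] [536.8  65.6  15. ] 44
shaft col 293.6410646387833 pred [[294.3, 291.2], [294.3, 295.0], [294.2, 298.8]] [116, 114, 114, 115, 116, 119, 115, 115, 115, 116, 115, 114, 394, 630, 638, 515, 116, 116, 115, 116, 115, 116, 115, 115, 116, 114, 114, 115, 119, 135]
copper 293.7142857142857 302.14285714285717 303 7 pred mid [[294.21439567 301.26480378]]
[533.41210236  63.53200117 183.19968761] [532.9674597390663, 63.43113352371004, 182.409293392577]
```

carry_out --pt "0.8 0.9 10 0 0 0" --pt "1.5 1.8 22 0 0 0" --pt "1.5 1.8 32 0 0 0" --pt "1.5 1.8 40 0 0 0" --pt "1.5 1.8 44 0 0 0"

```text
clock: 28.95
ee_pos: [534.5, 64.5, 137.4]
orientation: [-179.9, 0.0, 76.5]
force: [0.4, -0.4, -0.1]
width: 23.9
finger_force: 39.1
```

```bash
cat > av.py <<'E'
from spot import *
F=[];P=[]
for i in range(8): f=grab('scene'); s=arm.state(); F.append(s['force']); P.append(s['ee_pos'])
print('F',np.mean(F,0).round(2),'std',np.std(F,0).round(2),'P',np.mean(P,0).round(2),P[-1].round(2),s['width'],s['clock'])
r=f['pixels'].astype(int)
cop=((r[...,0]-r[...,2]>30)&(r[...,0]>90)&(r[...,1]-r[...,2]>8)); b=np.zeros_like(cop); b[300:330,284:304]=1; ys,xs=np.nonzero(cop&b); print('copper',xs.mean() if len(xs) else 0,ys.mean() if len(ys) else 0,len(xs))
red=((r[...,0]>120)&(r[...,0]-r[...,1]>70)&(abs(r[...,1]-r[...,2])<40)); box=np.zeros_like(red); box[312:330,280:305]=1
ys,xs=np.nonzero(red&box); print('red',xs.min(),xs.max(),ys.min(),ys.max(),len(xs))
E
python3 av.py
```

```text
F [-0.02  0.01 -1.04] std [0.62 0.55 0.48] P [535.11  64.5  138.43] [535.37  64.51 138.92] 23.96585476883966 29.35
copper 292.5 318.8 10
red 288 296 319 323 34
```

carry_out --pt "0 0 2 0 0 0" --pt "0 0 4 0 0 0" --pt "0 0 6 0 0 0" --pt "0 0 7.2 0 0 0" --pt "0 0 8 0 0 0"

```text
clock: 29.98
ee_pos: [535.2, 64.5, 130.5]
orientation: [180.0, -0.0, 76.5]
force: [-0.8, 0.3, 0.8]
width: 24.1
finger_force: 39.2
```

```bash
python3 av.py; python3 av.py
```

```text
F [0.28 0.16 0.42] std [0.35 0.48 0.34] P [535.15  64.5  130.53] [535.14  64.5  130.52] 24.131202379357028 30.375
copper 292.6666666666667 320.1111111111111 9
red 288 296 319 322 27
F [0.33 0.11 0.98] std [0.42 0.26 0.45] P [535.13  64.5  130.49] [535.14  64.51 130.48] 23.590954746453527 30.775
copper 292.5 320.0 8
red 288 296 319 322 27
```

```bash
python3 -c "
from rig import arm
print(arm.finish_job())"
```

```text
the job is handed in; nothing more can be done
None
```

The job is handed in: the three garlic bulbs are in the bowl, the empty pan is back on the cork mat within about 2 mm of its centre, and the thermometer is held upright on the red spot with its tip pushed in about 4.7 mm of 10, judging by height and force (about 1.7 N).

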